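# Stand the toppled soap caddy back in its place

### The arm

A 7-joint arm with a two-finger parallel gripper is mounted at the origin on the work surface. World frame = base frame: x ahead of the robot, y to its left, z up, the work surface at z = 0. Lengths are in mm, angles in rad, forces in N, time in s.
With the tool pointing down it reaches from about 400 to 850 mm from the base axis. Payload 10.4 kg.
Tool frame: the origin (TCP) lies where the fingers leave the gripper's body, on its centre line; the fingertips stand 70 mm ahead of it and the grasp point (between the pads) lies 51 mm ahead of it; z points along the fingers, y is the line along which they close (so a half turn about z gives the same grasp; the last joint's range is limited). The gripper opens to 87 mm and grips with 3 to 60 N. Pads are 19 mm wide; open, the fingers measure 117 mm over their backs; the gripper's body (75 mm by 190 mm) begins 51 mm behind the grasp point.
Start: joints at [-1.188, 0.332, -0.065, 1.46, 0.022, 1.35, -0.088], TCP at [246.71, 574.264, 292.276] pointing down, gripper open.
Joint ranges: [-2.6, 2.6], [-0.5, 2.12], [-1.47, 1.34], [0.16, 2.42], [-1.27, 4.41], [0.06, 2.06], [-2.6, 2.6]. Speed limits (rad/s): [2.22, 2.22, 2.79, 2.79, 3.14, 3.14, 3.14].

### API

Orientations are given as a unit quaternion [x, y, z, w].
In Python, from cell import bot, cams, job gives the robot as it stands.
- The arm moves only by the tool carry_out, never from a script. Its argument "targets" is a list of rows, each a list of 3 entries, a list of its own where there are three numbers: the shift along the world's x, y, z in m, then the turn about the world's z in rad, then the finger opening in m, from 0 to 0.087. In form: [[[x, y, z], roll, jaw], ...]. A call has 1 to 20 rows; each row is the pose to reach, as a shift and turn from the pose commanded when the call began; what a row does not reach only later rows make up. A row lasts 1/8 s, in which the tool goes at most 62.5 mm and 10.7 degrees, less where a joint would pass 70% of its speed; a pose out of reach is approached as far as the arm can. A call with a gripper value outside its range is refused whole. The fingers move at their own pace and stop on an object; the grip force is fixed at half the most. Time passes only in rows, so rows that repeat a pose let the fingers close. It gives the time, the measured TCP pose, the force, the opening and the grip force at its end, in the units of the state.
- bot.state(): the state, without advancing time (a new reading comes with each control period).
- cams.read_camera(name): name is "scene" or "top" or "wrist"; returns the picture (480x640x3 uint8, red, green, blue); there is no depth.
- cams.camera_params(name): a dict with "camera_matrix" (3x3 intrinsics, pixels), "D" ([k1, k2, p1, p2, k3] as OpenCV has them; the pictures are not rectified), "rvec" (rotation vector, rad) and "tvec" (3), from world to camera coordinates, as OpenCV has them; the wrist camera has in their place "mount" (4x4, takes a point from camera to tool coordinates, whose origin is the TCP and whose axes are the flange's). Camera axes: x right, y down, z forward; pixel columns grow to the right and rows downward; lengths in mm; the calibration is good to about 2 mm. A picture is of the moment at which its call begins: read the wrist's pose just before it. camera_params takes no time and is no camera call.
- job.sign_off(): hands the job in; it is judged then, once.
The state is a dict: "t": time; "qpos": joint angles; "joint_vel": joint speeds; "joint_torque": joint torques, N m; "ee_pos": TCP position; "orientation": TCP orientation; "ft_force": force on the tool from outside, world axes, zero at the start; "moment": the same for the moment, N m; "grip_width": finger opening in mm; "gripper_force": force on a finger pad.
Only numpy, scipy, OpenCV 4.12 (cv2) and the standard library are available. Lean on these libraries where they do the work, as an engineer would, in place of code of your own. Each camera call takes 0.05 s, during which the arm holds its last target. There are 200 camera calls.

### The job

The white soap caddy on the laundry counter has toppled onto its side: push against its upper rim to tip it over, away from you, back onto its floor, then push it along the counter until its back lies flat against the front of the pay console, its whole back on the console. Only push it with the fingers, never pick it up, and leave the other things on the counter where they are.

Things in the scene. Friction and masses are not known exactly. Their poses are not given: they have to be found in the camera images.
- console: Fixed grey painted-metal pay console on the counter, a low box 120 deep (x) x 420 wide (y) x 70 mm tall, beyond the caddy. Origin: middle of the lower edge of its plain front face, which looks to the robot; +x points away from the robot (within about 0.22 rad), +z up. The front face is the plane x = 0 of this frame.
- caddy: Loose white plastic open box, 5 mm walls, one mid partition, 0.3-0.65 kg; standing 90 tall, 200 wide, 120 mm front to back. Starts lying on a 200 x 90 long wall, mouth to the robot. Origin: centre of that wall's outside (the front wall once standing). +x out of the mouth (level at first, up when standing; rim at 45 mm, floor -45); y along the width; +z to the other long wall (up at first).
- caddy_back (a point): Centre of the outside of the long wall that is uppermost at the start and goes against the console (the back wall): caddy (0, 0, 120 mm).
- caddy_edge (a point): Middle of the caddy's lower floor edge, caddy (-45, 0, 0 mm), on the counter on the console's side of the lying caddy. Pushed near its top rim towards the console, the caddy pivots on this edge with little sliding; past about 35 degrees it falls onto its floor by itself, with roughly 30 to 75 mm then left between its back wall and the console.
- caddy_mid (a point): Centre of the caddy's box, caddy (0, 0, 60 mm): 60 mm above the counter while it lies on its side, 45 mm when it stands, 75 mm at most while it tips.
- detergent: Bystander, loose: blue plastic detergent bottle, 76 mm diameter, 210 mm tall, to one side of the caddy. Origin: centre of its underside.
- softener: Bystander, loose: white plastic softener bottle, 68 mm diameter, 190 mm tall, to one side of the caddy. Origin: centre of its underside.
- dose_cup: Bystander, loose: clear plastic dosing cup, 60 mm diameter, 55 mm tall, to one side of the caddy. Origin: centre of its underside.
- spray_can: Bystander, loose: aluminium spray can, 54 mm diameter, 160 mm tall, to one side of the caddy. Origin: centre of its underside.
- sheet_box: Bystander, loose: cardboard carton 120 x 60 x 110 mm tall, to one side of the caddy. Origin: centre of its underside.
- coin_dish: Bystander, loose: white ceramic dish, 80 mm diameter, 25 mm tall, to one side of the caddy. Origin: centre of its underside.
- brush: Bystander, loose: clothes brush lying flat, to one side of the caddy. Origin: on its handle axis.
Mind the look-alikes: they are no part of the job. What is shaped like the caddy but green is not meant.

How it is judged:
By the outcome, as a careful person would: the job done as asked, in the order asked, and still so for the second after the job is handed in, with the robot touching nothing.
It also fails if it takes over 45 s, if anything falls off the work surface, if the arm or the gripper's body presses on something with over 40 N, if the wrist force passes 120 N, or if a joint passes its speed limit or range.

## Working session

There is one attempt and no reset: what is moved stays moved. The work goes in short steps, Python scripts to look and compute and a tool call to move; the robot and the scene stay as the last step left them, time stands still between calls to the robot, and variables do not carry over. Pictures are saved under pics/ and viewed, at most 10 in all, crops included, and the job is handed in when it is done.

Besides the shell and the picture viewer there is one more tool, called as name(argument=value, ...), one argument or row to a line, values as JSON. carry_out: Moves the arm, as the interface text tells. Its arguments: {"type":"object","properties":{"targets":{"type":"array","items":{"type":"array"}}},"required":["targets"]}

```bash
mkdir -p pics
python3 - <<'E'
from cell import bot,cams
import cv2
s=bot.state();print(s['t'],s['ee_pos'],s['orientation'],s['grip_width'])
for n in('scene','top'):
    cv2.imwrite(f'pics/{n}0.png',cams.read_camera(n)[:,:,::-1]);p=cams.camera_params(n);print(n,p)
E
```

```text
0.0 [246.59189619 573.99825485 291.47570347] [ 2.01488721e-01  9.79490598e-01 -6.67714531e-04 -1.31173308e-04] 87.34556270049765
scene {'camera_matrix': array([[513.1695868 ,   0.        , 325.35370521],
       [  0.        , 513.1695868 , 234.78151204],
       [  0.        ,   0.        ,   1.        ]]), 'D': array([-0.12035642,  0.        ,  0.        ,  0.        ,  0.        ]), 'rvec': array([ 1.27721195,  2.19443262, -0.96620112]), 'tvec': array([ 280.06964818, -254.02914555, 1528.19652827])}
top {'camera_matrix': array([[530.25956876,   0.        , 320.4704863 ],
       [  0.        , 530.25956876, 236.51730011],
       [  0.        ,   0.        ,   1.        ]]), 'D': array([0.0518201, 0.       , 0.       , 0.       , 0.       ]), 'rvec': array([ 2.15402276, -2.15581146,  0.1362433 ]), 'tvec': array([ -11.17139088,  538.91964535, 1418.82750535])}
```

View pics/scene0.png

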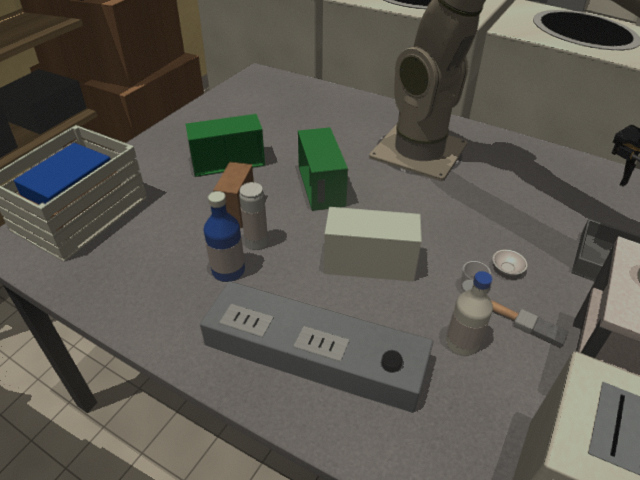

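View pics/top0.png

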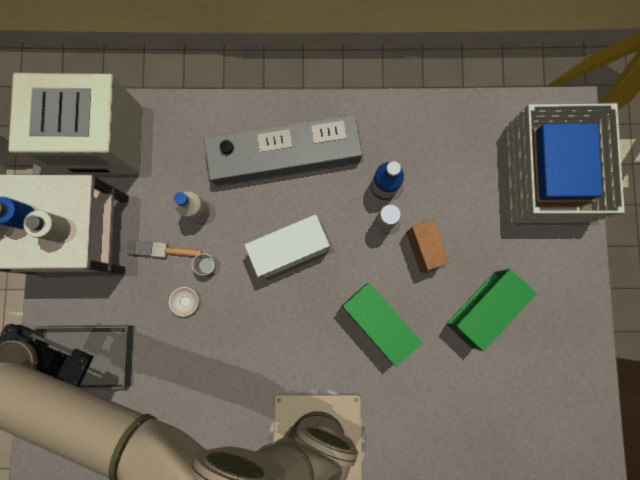

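The scene view shows the white caddy at about (372,243), with the console in front of it (toward that camera). In the top view the caddy's top is about (245,244), (317,216), (329,244), (258,277). The console's front lower edge runs from about (210,184) to (361,160). The detergent bottle (388,180) and spray can (390,218) stand on the right. The softener (190,208), dose cup (203,265) and dish stand on the left.

```bash
cat > h.py <<'E'
import numpy as np,cv2
from cell import bot,cams
def ray(n,px):
    p=cams.camera_params(n);R=cv2.Rodrigues(p['rvec'])[0]
    u=cv2.undistortPoints(np.array(px,float).reshape(-1,1,2),p['camera_matrix'],p['D']).reshape(-1,2)
    return -R.T@p['tvec'],np.c_[u,np.ones(len(u))]@R
def atz(n,px,z):
    c,d=ray(n,px);return c+d*((z-c[2])/d[:,2])[:,None]
def tri(p1,p2,a='top',b='scene'):
    c1,d1=ray(a,p1);c2,d2=ray(b,p2);o=[]
    for u,v in zip(d1,d2):
        k=np.linalg.lstsq(np.c_[u,-v],c2-c1,rcond=None)[0];A=c1+k[0]*u;B=c2+k[1]*v
        o.append([*((A+B)/2).round(1),round(np.linalg.norm(A-B),1)])
    return np.array(o)
E
python3 - <<'E'
import cv2,numpy as np
from h import *
t=cv2.imread('pics/top0.png');s=cv2.imread('pics/scene0.png')
a=cv2.resize(t[100:300,170:420],(750,600),interpolation=cv2.INTER_CUBIC)
cv2.imwrite('pics/tc.png',a)
cv2.imwrite('pics/sc.png',cv2.resize(s[190:415,190:490],(800,600),interpolation=cv2.INTER_CUBIC))
print(ray('top',[[320,240]])[0])
E
```

```text
[ 354.07820519  -13.36019986 1475.83224105]
```

View pics/tc.png

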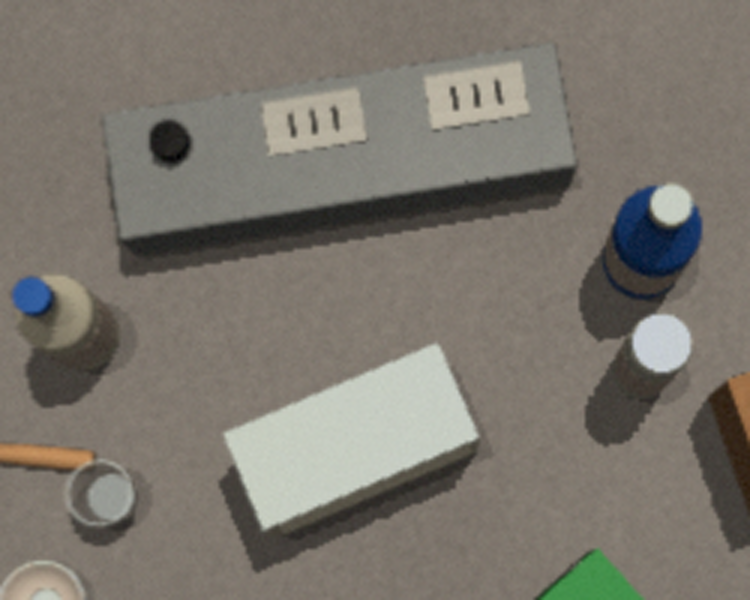

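View pics/sc.png

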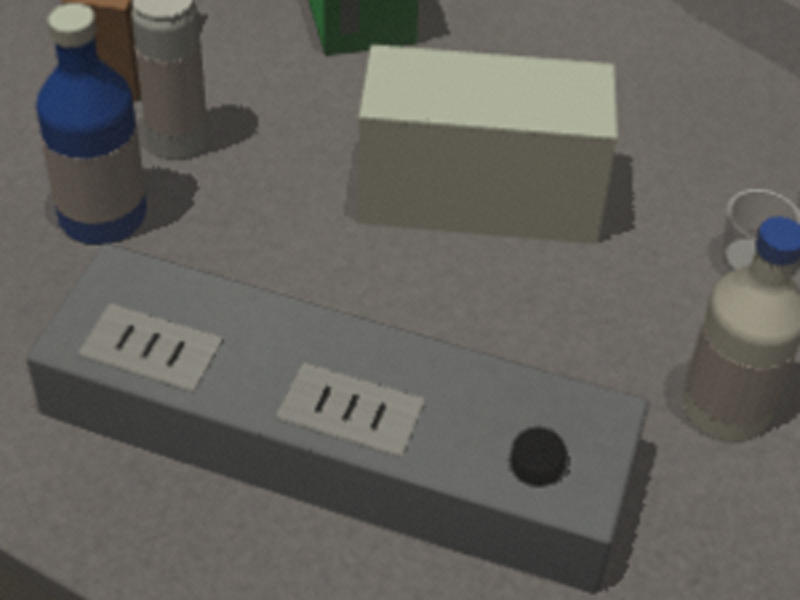

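The crops give the caddy's four top corners, in top crop and scene crop respectively:
- far left: (226,434) and (615,136)
- far right: (438,346) and (361,119)
- near right: (478,438) and (372,46)
- near left: (262,528) and (614,64)

The console's front top edge runs from (123,240) to (575,165) in the top crop, and from (647,402) to (105,247) in the scene crop.

Run:
```python
from h import *
T=lambda a:(np.array(a)+.5)/3-.5+[170,100]
S=lambda a:(np.array(a)+.5)/(8/3)-.5+190
t=T([[226,434],[438,346],[478,438],[262,528],[123,240],[575,165]])
s=S([[615,136],[361,119],[372,46],[614,64],[647,402],[105,247]])
r=tri(t,s);print(r)
r=r[:,:3];print('check120',atz('top',t[:4],120).round(0)[:,:2].tolist(),'70:',atz('top',t[4:],70).round(0)[:,:2].tolist())
f=lambda d:np.degrees(np.arctan2(-d[0],d[1]))
print('sizes',[np.linalg.norm(r[i]-r[j]).round() for i,j in((0,1),(1,2),(2,3),(3,0),(4,5))])
print('yaw caddy',f(r[0]-r[1]),f(r[3]-r[2]),'console',f(r[4]-r[5]),'mid',r[:4].mean(0),'console mid',r[4:].mean(0))
print('det',atz('top',T([[672,205]]),210),'can',atz('top',T([[661,343]]),160),'soft',atz('top',T([[34,297]]),190),'cup',atz('top',T([[100,495]]),30))
```

```text
[[ 507.4  183.6  120.3    2.8]
 [ 584.2    2.   115.9    2.9]
 [ 503.7  -32.5  118.9    2.6]
 [ 426.9  151.3  121.3    2.5]
 [ 690.2  287.7   65.3    3.3]
 [ 759.2 -122.    65.7    3.4]]
check120 [[508.0, 182.0], [584.0, 1.0], [504.0, -34.0], [427.0, 150.0]] 70: [[690.0, 285.0], [759.0, -123.0]]
sizes [np.float64(197.0), np.float64(88.0), np.float64(199.0), np.float64(87.0), np.float64(415.0)]
yaw caddy 22.923865919176666 22.67739081175608 console 9.559810184502684 mid [505.55  76.1  119.1 ] console mid [724.7   82.85  65.5 ]
det [[ 684.93717667 -190.7206956   210.        ]] can [[ 579.68540321 -186.51203815  160.        ]] soft [[613.09823802 331.04371056 190.        ]] cup [[462.46233281 308.42726441  30.        ]]
```

carry_out(
  targets=[
    [[0.015,-0.044,0],0.1,0.087],
    [[0.03,-0.09,0],0.2,0.087],
    [[0.045,-0.135,0],0.3,0.087],
    [[0.06,-0.18,0],0.4,0.087],
    [[0.075,-0.225,0],0.5,0.087],
    [[0.09,-0.27,0],0.6,0.087],
    [[0.105,-0.315,0],0.7,0.087],
    [[0.12,-0.36,0],0.805,0.087],
    [[0.135,-0.405,0],0.805,0.087],
    [[0.15,-0.45,0],0.805,0.087],
    [[0.165,-0.495,0],0.805,0.087],
    [[0.18,-0.531,0],0.805,0.087],
    [[0.18,-0.531,-0.04],0.805,0.087],
    [[0.18,-0.531,-0.08],0.805,0.087],
    [[0.18,-0.531,-0.118],0.805,0.087],
    [[0.18,-0.531,-0.118],0.805,0.087],
  ],
)

```text
t: 2.1
ee_pos: [425.0, 42.8, 172.3]
orientation: [-0.198, 0.98, -0.0, -0.003]
ft_force: [0.8, 0.5, 0.7]
grip_width: 87.1
gripper_force: 0.0
```

Run:
```python
from h import *
a=cams.read_camera('scene')[:,:,::-1];b=cams.read_camera('top')[:,:,::-1]
cv2.imwrite('pics/p1.png',cv2.resize(np.hstack([a[100:400,180:500],b[100:400,140:460]]),(800,375)))
```

```text
(no output)
```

View pics/p1.png

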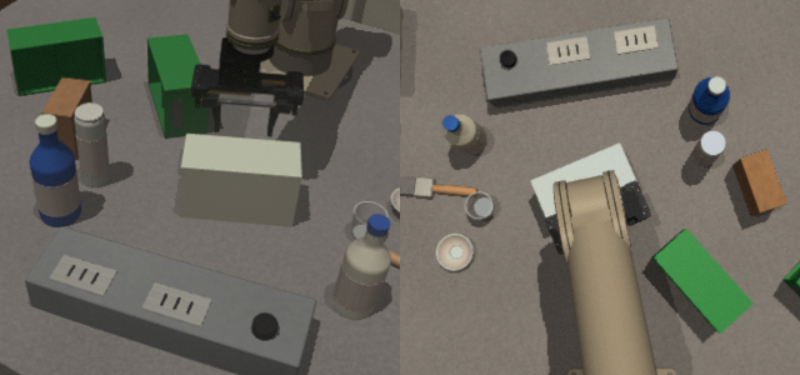

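The gripper stands behind the caddy, parallel to its rim, with the fingers hanging just clear of the mouth. I'll push slowly along the caddy's normal.

carry_out(
  targets=[
    [[0.01,0.004,0],0,0.087],
    [[0.02,0.008,0],0,0.087],
    [[0.026,0.011,0],0,0.087],
    [[0.032,0.0135,0],0,0.087],
    [[0.038,0.016,0],0,0.087],
    [[0.044,0.0185,0],0,0.087],
    [[0.05,0.021,0],0,0.087],
    [[0.056,0.0235,0],0,0.087],
    [[0.062,0.026,0],0,0.087],
    [[0.068,0.0285,0],0,0.087],
    [[0.074,0.031,0],0,0.087],
  ],
)

```text
t: 3.58
ee_pos: [501.2, 74.5, 174.3]
orientation: [-0.198, 0.98, 0.0, 0.0]
ft_force: [0.5, 0.5, -0.1]
grip_width: 87.1
gripper_force: 0.0
```

Run:
```python
from h import *
a=cams.read_camera('scene')[:,:,::-1];b=cams.read_camera('top')[:,:,::-1]
cv2.imwrite('pics/p2.png',cv2.resize(np.hstack([a[100:400,180:500],b[100:400,140:460]]),(800,375)))
```

```text
(no output)
```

View pics/p2.png

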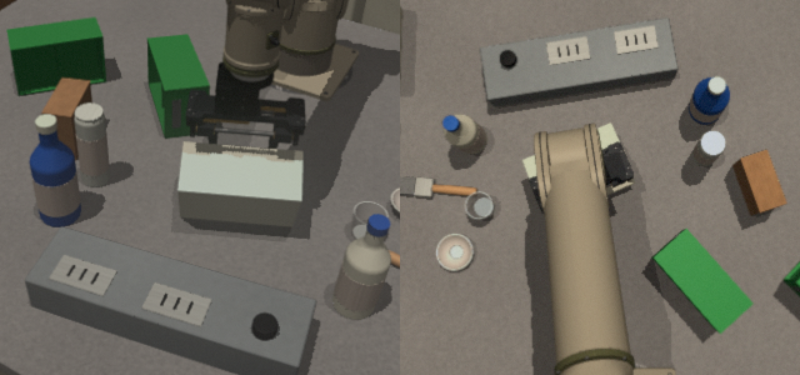

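The caddy is tilting about its lower edge, by roughly 20 to 25 degrees, with almost no sliding. I'll push on past the balance point.

carry_out(
  targets=[
    [[0.006,0.0025,0],0,0.087],
    [[0.012,0.005,0],0,0.087],
    [[0.018,0.0075,0],0,0.087],
    [[0.024,0.01,0],0,0.087],
    [[0.03,0.0125,0],0,0.087],
    [[0.036,0.015,0],0,0.087],
    [[0.042,0.0175,0],0,0.087],
    [[0.046,0.019,0],0,0.087],
    [[0.046,0.019,0],0,0.087],
    [[0.046,0.019,0],0,0.087],
    [[0.046,0.019,0],0,0.087],
    [[0.046,0.019,0],0,0.087],
  ],
)

```text
t: 5.18
ee_pos: [546.7, 93.2, 174.3]
orientation: [-0.198, 0.98, 0.0, 0.0]
ft_force: [-0.5, 0.1, 0.1]
grip_width: 87.0
gripper_force: 0.0
```

Run:
```python
from h import *
a=cams.read_camera('scene')[:,:,::-1];b=cams.read_camera('top')[:,:,::-1]
cv2.imwrite('pics/p3.png',cv2.resize(np.hstack([a[100:400,180:500],b[100:400,140:460]]),(800,375)))
```

```text
(no output)
```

View pics/p3.png

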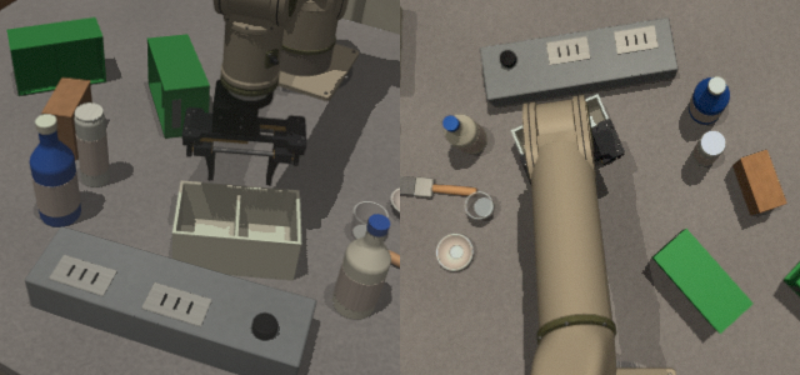

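The caddy stands on its floor with its mouth up, clear of the fingers. In the left half of the picture the console-side rim corners are at (171,236) and (298,247), and the robot-side ones at (181,183) and (300,190).

carry_out(
  targets=[
    [[0,0,0.02],0,0.087],
    [[-0.02,-0.008,0.02],0,0.087],
    [[-0.04,-0.016,0.02],-0.05,0.087],
    [[-0.06,-0.024,0.02],-0.12,0.087],
    [[-0.065,-0.026,0.02],-0.2,0.087],
    [[-0.065,-0.026,0.02],-0.23,0.087],
    [[-0.065,-0.026,-0.02],-0.23,0.087],
    [[-0.065,-0.026,-0.05],-0.23,0.087],
    [[-0.065,-0.026,-0.069],-0.23,0.087],
    [[-0.065,-0.026,-0.069],-0.23,0.087],
  ],
)

```text
t: 6.52
ee_pos: [481.2, 67.1, 104.2]
orientation: [-0.085, 0.996, -0.0, -0.001]
ft_force: [0.6, 0.0, 0.7]
grip_width: 86.9
gripper_force: 0.0
```

Run:
```python
from h import *
a=cams.read_camera('scene')[:,:,::-1]
cv2.imwrite('pics/p4.png',cv2.resize(a[210:360,280:480],(800,600),interpolation=cv2.INTER_CUBIC))
P=np.array([[171,236],[298,247],[181,183],[300,190]])/1.25+[180,100]
r=atz('scene',P,90);print(r.round(),r.mean(0))
```

```text
[[704.  53.  90.]
 [627. 233.  90.]
 [592.   8.  90.]
 [507. 189.  90.]] [607.25472815 120.49695099  90.        ]
```

View pics/p4.png

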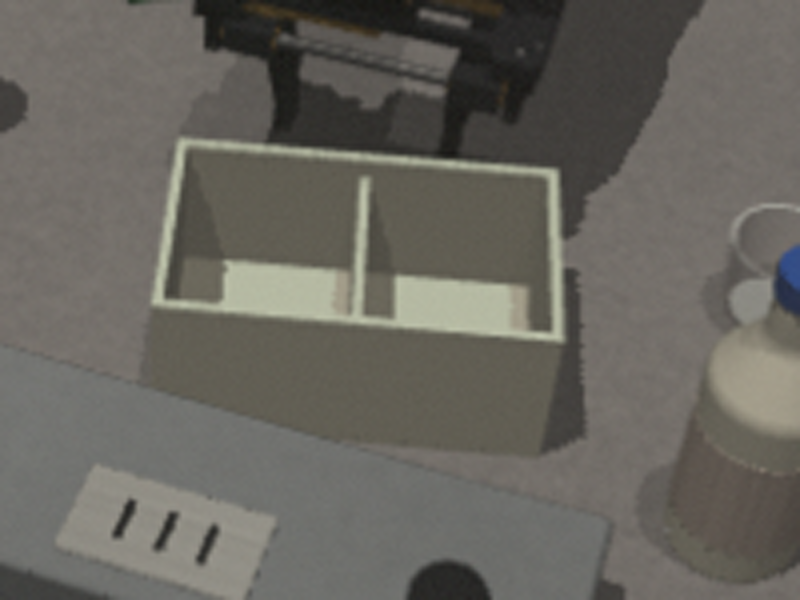

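The standing caddy is centred at about (607,120) and yawed about 24 degrees; the console is at 9.6. I'll shift the fingers 25 mm left so they are centred on it, then push along the console's normal.

carry_out(
  targets=[
    [[-0.004,0.025,0],0,0.087],
    [[0.006,0.027,0],0,0.087],
    [[0.016,0.0285,0],0,0.087],
    [[0.022,0.0295,0],0,0.087],
    [[0.028,0.0305,0],0,0.087],
    [[0.034,0.0315,0],0,0.087],
    [[0.04,0.0325,0],0,0.087],
    [[0.046,0.0335,0],0,0.087],
    [[0.052,0.0345,0],0,0.087],
    [[0.058,0.0355,0],0,0.087],
    [[0.064,0.0365,0],0,0.087],
    [[0.07,0.0375,0],0,0.087],
    [[0.076,0.0385,0],0,0.087],
    [[0.082,0.0395,0],0,0.087],
    [[0.088,0.0405,0],0,0.087],
    [[0.092,0.041,0],0,0.087],
    [[0.096,0.0415,0],0,0.087],
  ],
)

```text
t: 8.7
ee_pos: [577.8, 108.6, 105.3]
orientation: [-0.084, 0.996, -0.0, -0.0]
ft_force: [-2.4, -0.1, 1.1]
grip_width: 86.8
gripper_force: 1.6
```

Run:
```python
from h import *
a=cams.read_camera('scene')[:,:,::-1]
cv2.imwrite('pics/p5.png',cv2.resize(a[210:360,280:480],(800,600),interpolation=cv2.INTER_CUBIC))
```

```text
(no output)
```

View pics/p5.png

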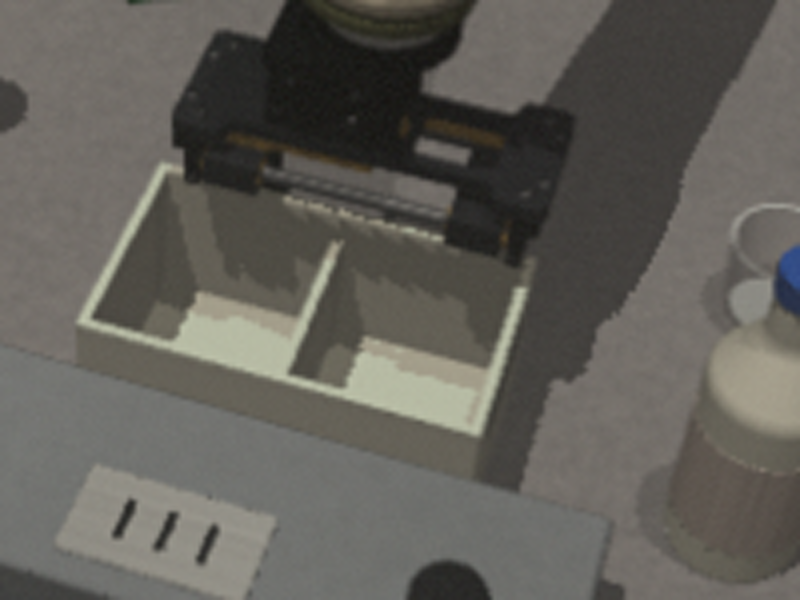

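The caddy is now parallel to the console, about 11 mm short of it by the numbers. I'll go on in small steps and watch the force.

carry_out(
  targets=[
    [[0.002,0.0003,0],0,0.087],
    [[0.004,0.0007,0],0,0.087],
    [[0.006,0.001,0],0,0.087],
    [[0.008,0.0013,0],0,0.087],
    [[0.01,0.0017,0],0,0.087],
    [[0.01,0.0017,0],0,0.087],
  ],
)

```text
t: 9.5
ee_pos: [584.8, 110.1, 104.8]
orientation: [-0.084, 0.996, 0.0, -0.004]
ft_force: [-21.6, -0.5, 15.5]
grip_width: 87.0
gripper_force: 11.2
```

carry_out(
  targets=[
    [[0.001,0.0002,0],0,0.087],
    [[0.002,0.0003,0],0,0.087],
    [[0.003,0.0005,0],0,0.087],
    [[0.003,0.0005,0],0,0.087],
  ],
)

```text
t: 10.0
ee_pos: [585.2, 110.4, 104.6]
orientation: [-0.083, 0.997, 0.0, -0.007]
ft_force: [-39.4, -0.9, 29.1]
grip_width: 86.9
gripper_force: 19.8
```

The caddy is firmly against the console: the force is up and the fingers have stopped advancing. I'll back off straight, lift and look.

carry_out(
  targets=[
    [[-0.003,-0.0005,0],0,0.087],
    [[-0.006,-0.001,0],0,0.087],
    [[-0.01,-0.0017,0],0,0.087],
    [[-0.03,-0.005,0],0,0.087],
    [[-0.06,-0.01,0],0,0.087],
    [[-0.1,-0.017,0.02],0,0.087],
    [[-0.14,-0.024,0.08],0,0.087],
    [[-0.14,-0.024,0.14],0,0.087],
    [[-0.14,0.02,0.18],0,0.087],
    [[-0.14,0.07,0.18],0,0.087],
    [[-0.14,0.12,0.18],0,0.087],
    [[-0.14,0.17,0.18],0,0.087],
    [[-0.14,0.22,0.18],0,0.087],
    [[-0.14,0.22,0.18],0,0.087],
  ],
)

```text
t: 11.75
ee_pos: [449.5, 335.3, 284.8]
orientation: [-0.087, 0.996, 0.001, 0.0]
ft_force: [-0.6, -0.2, -1.0]
grip_width: 86.7
gripper_force: 0.0
```

Run:
```python
from h import *
a=cams.read_camera('scene')[:,:,::-1];b=cams.read_camera('top')[:,:,::-1]
cv2.imwrite('pics/s6.png',a);cv2.imwrite('pics/t6.png',b)
cv2.imwrite('pics/p6.png',np.hstack([cv2.resize(x,(400,600),interpolation=cv2.INTER_CUBIC) for x in(a[190:415,280:430],b[100:295,210:340])]))
```

```text
(no output)
```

View pics/p6.png

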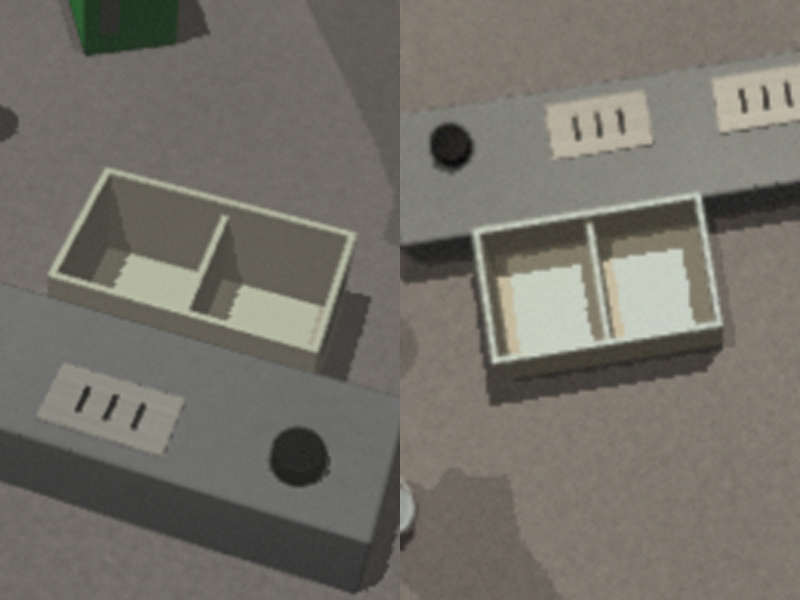

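Both views show the caddy upright with its back flush on the console's front and well inside its ends. The back edge slopes about 9.3 degrees and the console edge about 9.1. The arm is clear, so I'm handing in.

```bash
python3 -c "
from cell import job
print(job.sign_off())"
```

```text
the job is handed in; nothing more can be done
None
```

The caddy was tipped onto its floor and pushed until its back lay flat and whole against the console; I handed the job in at about 12 s, with the fingers clear and no other objects touched as far as the pictures showed.

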